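# Clamp a brittle wax tube lightly in the jeweller's cutting jig

### The job

Take the long round wax tube out of the sloping rack without gripping it harder than 15 N, lay it gently in the two V-rests of the steel jig and let go. Then wind the jig's handwheel clockwise by its knob until the spring plunger has pushed the tube along to the back stop and holds it there with a light push of 5 to 15 N; leave everything else where it is.

Things in the scene. Friction and masses are not known exactly. Their poses are not given: they have to be found in the camera images.
- tube: Long round dark-green wax tube, 28 mm diameter, 160 mm long, about 100 g, brittle. It leans in one of the rack's three slots (which one varies), its axis rising 30 degrees from level towards the robot, low end on the rack's foot board. Origin: centre of its low end; x runs along its axis to the high end. Two other pieces of the same wax lie in the other slots.
- tube_mid (a point): Middle of the long round tube, on its axis, 80 mm from either end; x along the axis.
- rack: Fixed wooden sloping rack. Origin on the table under it; x points level down the slope, z up. Slots at y = -75, 0, 75 mm; a slot's axis starts at x 70, z 58 mm and rises 30 degrees towards -x, a board 29 mm below it. Pieces lie in V-rests 16 mm wide, 25 and 100 mm from their low end: grip between these, 50 to 75 mm from the low end. 47 mm is clear between pieces: do not open the gripper fully.
- jig: Fixed steel clamping jig, base 100 by 395 by 20 mm. Origin on the table, z up; the tube is to lie along its y. From its -y end to its +y end: back stop, two V-rests, sprung plunger on a sliding carriage, gearbox with the handwheel on top. The stop's setting is not told: its face lies 128 to 150 mm from the origin towards -y.
- cradle (a point): Point on the laid tube's axis, midway between the jig's two V-rests, 65 mm above the table, 45 mm above the jig's base; axes as the jig's. V-rests 16 mm wide, centred 40 mm to either side along y, free room for fingers between. A tube laid with its middle here is 8 to 30 mm short of the stop and 20 mm short of the plunger at the start.
- carriage: Sliding carriage of the jig with its sprung brass plunger (button 22 mm diameter), which presses towards the jig's -y on the tube's end. Origin: that of the jig at the start; it moves 12 mm towards -y per radian of the wheel. The free plunger's face is 60 mm from this origin towards +y, 65 mm up; its spring gives 2 N per mm over 10 mm of travel, then it is solid.
- wheel (a joint): Angle of the handwheel, rad, 0 at the start, growing clockwise seen from above, at most 5.5; each radian moves the carriage 12 mm towards the tube. Stiff (about 5 N at the knob when the plunger is free, and 0.27 N more per newton of plunger force); stays where it is left. 2.8 to 5 rad will be needed.
- wheel_axis (a point): Point on the wheel's upright axis, 125 mm above the table. The wheel disc, 112 mm diameter, has its top at 105 mm.
- knob_grip (a point): Centre of the upright black knob on the wheel, 45 mm from the wheel's axis, at grip height 131 mm above the table. Knob 22 mm diameter, from 107 to 151 mm high; it spins freely about its own upright axis, so the gripper need not turn while winding.
- bowl: Copper bowl, 150 mm across, 45 mm high, beyond the jig; leave alone.
- jar: Glass jar with white lid, 80 mm across, 100 mm high, beyond the jig; leave alone.
- hammer: Hammer lying on the robot's side of the jig, 200 mm; leave alone.
- charcoal: Black charcoal block 90 by 60 by 35 mm, on the robot's side of the jig; leave alone.
- tin: Round brass tin, 70 mm across, 55 mm high; leave alone.
- burnisher: Small hand tool lying on the robot's side, 170 mm; leave alone.
- short_tube: Short round wax tube in the rack, 28 mm by 112 mm; origin at the centre of its low end; leave alone.
- square_bar: Square wax bar in the rack, 160 mm, lying on edge in its V-rests; origin at the centre of its low end; leave alone.

How it is judged:
By the outcome, as a careful person would: the job done as asked, in the order asked, and still so for the second after the job is handed in, with the robot touching nothing.
It also fails if it takes over 67 s, if anything falls off the work surface, if the arm or the gripper's body presses on something with over 40 N, if the wrist force passes 120 N, or if a joint passes its speed limit or range.

### The arm

A 6-joint arm with a two-finger parallel gripper is mounted at the origin on the work surface. World frame = base frame: x ahead of the robot, y to its left, z up, the work surface at z = 0. Lengths are in m, angles in rad, forces in N, time in s.
With the tool pointing down it reaches from about 0.375 to 0.975 m from the base axis. Payload 3.8 kg.
Tool frame: the origin (TCP) lies between the finger pads; the fingertips stand 8 mm ahead of it and the grasp point (between the pads) lies 11 mm behind it (tcp_to_tips is the distance from the TCP to the fingertips, in m); z points along the fingers, y is the line along which they close (so a half turn about z gives the same grasp; the last joint's range is limited). The gripper opens to 85 mm and grips with 20 to 120 N. Pads are 22 mm wide; open, the fingers measure 114 mm over their backs; the gripper's body (76 mm by 85 mm) begins 54 mm behind the grasp point. The pads swing forward as they close: fully open they stand 13 mm farther back than shut.
Start: joints at [1.084, 0.264, 1.604, -0, 1.274, -0.037], TCP at [0.293, 0.608, 0.239] pointing down, gripper open.
Joint ranges: [-2.63, 2.63], [-0.94, 2.18], [0.31, 2.57], [-1.31, 4.45], [0, 2.66], [-2.55, 2.55]. Speed limits (rad/s): [2.57, 2.57, 3.14, 3.14, 3.14, 3.14].

### API

Orientations are given as a rotation vector (axis times angle).
In Python, from workcell import * gives the robot as it stands.
- The arm moves only by the tool move_arm, never from a script. Its argument "series" is one flat list of numbers, 7 for each row, row after row: the finger opening in cm, from 0 to 8.54, then the shift along the tool's x, y, z in cm, then the turn, a rotation vector about the tool's x, y, z in degrees. A call has 1 to 5 rows; each row shifts and turns the commanded pose from where the row before left it, along the tool's axes as they then stand; what a row does not reach is not made up. A row lasts 1/8 s, in which the tool goes at most 62.5 mm and 10.7 degrees, less where a joint would pass 70% of its speed; a pose out of reach is approached as far as the arm can. A call is refused whole if a number of a shift passes 6.25 or a number of a turn 10.7, either way. A call with a gripper value outside its range is refused whole. The fingers move at their own pace and stop on an object; "grip_force" is the grip in N (left out, the last holds). Time passes only in rows, so rows that do not move let the fingers close. It gives the time, the measured TCP pose, the force, the opening and the grip force at its end, in the units of the state.
- read_state(): the state, without advancing time (a new reading comes with each control period).
- read_camera(name): name is "scene" or "top" or "wrist"; returns the picture (420x560x3 uint8, red, green, blue); there is no depth.
- calibration(name): a dict with "camera_matrix" (3x3 intrinsics, pixels), "k1" (the pictures are not rectified: a ray, as slopes to the right and down, at radius r is drawn at 1 + k1 r^2 times it, then the intrinsics apply), "rvec" (rotation vector, rad) and "tvec" (3), from world to camera coordinates, as OpenCV has them. Camera axes: x right, y down, z forward; pixel columns grow to the right and rows downward; lengths in m; the calibration is good to about 2 mm. A picture is of the moment at which its call begins: read the wrist's pose just before it. calibration takes no time and is no camera call; for the wrist camera it gives the pose at the moment of the call.
- finish_job(): hands the job in; it is judged then, once.
The state is a dict: "time": time; "q": joint angles; "joint_vel": joint speeds; "joint_torque": joint torques, N m; "tool_pos": TCP position; "tcp_rot": TCP orientation; "wrist_force": force on the tool from outside, world axes, zero at the start; "torque": the same for the moment, N m; "width": opening from 0.0 (shut) to 1.0 (fully open); "grip_force": force on a finger pad.
Only numpy, scipy, OpenCV 4.12 (cv2) and the standard library are available. Lean on these libraries where they do the work, as an engineer would, in place of code of your own. Each camera call takes 0.05 s, during which the arm holds its last target. There are 200 camera calls.

## Working session

There is one attempt and no reset: what is moved stays moved. The work goes in short steps, Python scripts to look and compute and a tool call to move; the robot and the scene stay as the last step left them, time stands still between calls to the robot, and variables do not carry over. Pictures are saved under pics/ and viewed, at most 10 in all, crops included, and the job is handed in when it is done.

Besides the shell and the picture viewer there is one more tool, called by a JSON object that holds its "op" and its "data". move_arm: Moves the arm, as the interface text tells. Its arguments: {"type":"object","properties":{"series":{"type":"array"},"grip_force":{"type":"number"}},"required":["series"]}

```bash
mkdir -p pics; ls; python3 - <<'E'
from workcell import *
import cv2,numpy as np
for n in("scene","top"):
    c=calibration(n); print(n,c)
    im=read_camera(n); cv2.imwrite(f"pics/{n}0.png",im[:,:,::-1])
print(read_state())
E
```

```text
pics
scene {'camera_matrix': array([[395.9631511 ,   0.        , 285.08948587],
       [  0.        , 395.9631511 , 207.16049431],
       [  0.        ,   0.        ,   1.        ]]), 'k1': 0.004978305470273712, 'rvec': array([ 1.23603838,  2.51119092, -0.73717976]), 'tvec': array([ 0.34865074, -0.2942753 ,  1.30682222])}
top {'camera_matrix': array([[477.38175276,   0.        , 264.20229707],
       [  0.        , 477.38175276, 209.0767755 ],
       [  0.        ,   0.        ,   1.        ]]), 'k1': -0.006767550740347544, 'rvec': array([ 2.1031298 , -2.15509393,  0.22989916]), 'tvec': array([-0.00159885,  0.57743057,  1.1572065 ])}
{'time': 0.1, 'q': array([ 1.08411723e+00,  2.64699465e-01,  1.60524676e+00,  1.42670095e-06,
        1.27372226e+00, -3.69171626e-02]), 'joint_vel': array([ 0.00057348, -0.00163783, -0.00202801, -0.00235589,  0.00229749,
       -0.00055678]), 'joint_torque': array([ 1.61334447e-03, -5.16707933e+01, -3.68588233e+01, -1.16605411e-04,
        6.28967100e-03,  2.03884547e-06]), 'tool_pos': array([0.29316204, 0.60728646, 0.2380669 ]), 'tcp_rot': array([-0.70042497, -3.06196271,  0.0031485 ]), 'wrist_force': array([-0.78674849,  0.05385384, -0.35509632]), 'torque': array([ 0.01383724, -0.00502991, -0.00843778]), 'grip_force': 0.0, 'width': 0.9974454432643164}
```

View pics/scene0.png

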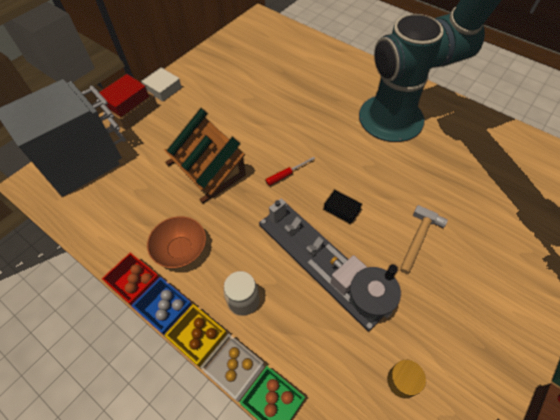

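View pics/top0.png

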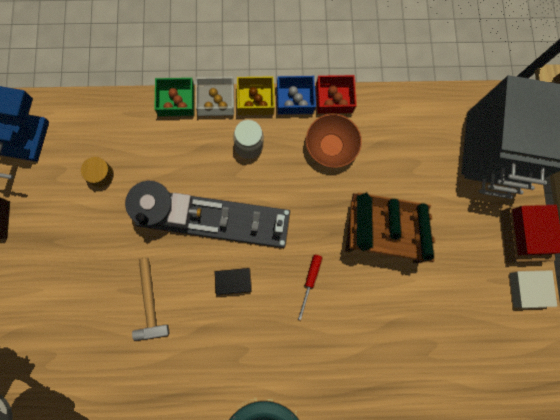

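The scene view shows the rack at (205,155), with the short piece in the middle slot. The jig runs from (280,210) to (375,300). In the top view the rack is at (390,225), the wheel hub at (148,203) and the knob near (142,218). Next I'll enlarge the rack and the jig.

```bash
cat > h.py <<'E'
from workcell import *
import cv2,numpy as np
from scipy.spatial.transform import Rotation as R
def ray(c,uv):
    K=c["camera_matrix"];d0=(np.array(uv,float)-K[:2,2])/[K[0,0],K[1,1]]
    s=d0.copy()
    for _ in range(10): s=d0/(1+c["k1"]*(s@s))
    Rm=R.from_rotvec(c["rvec"]).as_matrix()
    d=Rm.T@np.r_[s,1]; return -Rm.T@c["tvec"],d/np.linalg.norm(d)
def on_z(c,uv,z):
    o,d=ray(c,uv); return o+d*(z-o[2])/d[2]
def tri(rays):
    A=sum(np.eye(3)-np.outer(d,d) for o,d in rays); b=sum((np.eye(3)-np.outer(d,d))@o for o,d in rays)
    p=np.linalg.solve(A,b); return p,[np.linalg.norm(np.cross(p-o,d)) for o,d in rays]
def proj(c,p):
    q=R.from_rotvec(c["rvec"]).apply(p)+c["tvec"]; s=q[:2]/q[2]; s=s*(1+c["k1"]*(s@s))
    return c["camera_matrix"][:2,:2]@s+c["camera_matrix"][:2,2]
E
python3 - <<'E'
import cv2,numpy as np
s=cv2.imread("pics/scene0.png");t=cv2.imread("pics/top0.png")
f=lambda im,x,y,w,h,k:cv2.resize(im[y:y+h,x:x+w],None,fx=k,fy=k,interpolation=cv2.INTER_CUBIC)
a=np.hstack([f(s,160,100,100,75,4),f(t,340,185,100,75,4)])
a=np.clip(a*1.8,0,255).astype(np.uint8)
b=np.hstack([f(s,255,190,160,140,2.5),f(t,120,165,160,140,2.5)])[:300]
cv2.imwrite("pics/z.png",np.vstack([a,b]))
E
```

```text
(no output)
```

View pics/z.png

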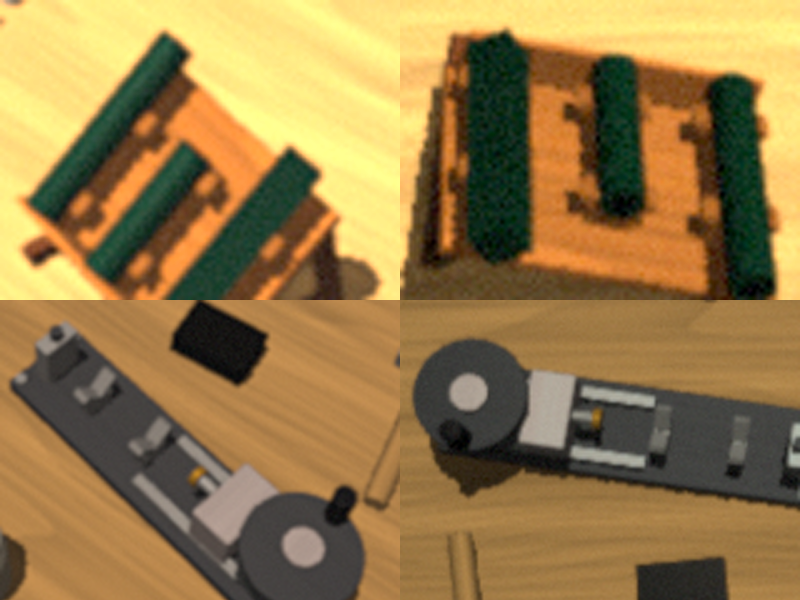

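The crop shows that the left piece in the top view, at about (365,222), is the square bar: it has a ridge and pointed ends. The middle piece is the short tube. The right one, at about (425,232), is the long round tube. The hub is at about (147,202) top and (376,289) scene, and the brass plunger at about (199,213) top and (333,260) scene.

```bash
cat > m.py <<'E'
from h import *
C={n:calibration(n) for n in("scene","top")}
I={n:cv2.imread(f"pics/{n}0.png") for n in C}
def comp(n,roi,f,k=1):
    x,y,w,h=roi; m=np.zeros(I[n].shape[:2],np.uint8); m[y:y+h,x:x+w]=f(I[n].astype(int)[y:y+h,x:x+w],cv2.cvtColor(I[n],cv2.COLOR_BGR2HSV)[y:y+h,x:x+w])
    nn,l,st,ce=cv2.connectedComponentsWithStats(m); o=sorted(range(1,nn),key=lambda i:-st[i,4])[:k]
    return [(ce[i],st[i,4],np.argwhere(l==i)[:,::-1]) for i in o]
wax=lambda b,h:((b[...,1]>b[...,2]+6)&(b[...,1]>b[...,0])&(b[...,1]<110)).astype(np.uint8)
ax={}
for n,roi in(("scene",(150,95,110,100)),("top",(340,180,110,90))):
    for ce,a,p in comp(n,roi,wax,3):
        r=cv2.minAreaRect(p.astype(np.float32)); e=np.array(cv2.boxPoints(r))
        print(n,ce.round(1),a,np.round(r[1],1)); ax[n,round(ce[0])]=(ce,p,r)
def gold(b,h):return ((h[...,0]>10)&(h[...,0]<28)&(h[...,1]>150)&(b[...,2]>110)).astype(np.uint8)
def pale(b,h):return ((h[...,1]<60)&(b[...,2]>115)).astype(np.uint8)
for nm,f,rs,rt in(("hub",pale,(360,275,32,30),(135,190,25,25)),("gold",gold,(322,250,18,20),(190,205,16,16))):
    a,b=comp("scene",rs,f),comp("top",rt,f)
    if a and b: print(nm,a[0][0],a[0][1],b[0][0],b[0][1],tri([ray(C["scene"],a[0][0]),ray(C["top"],b[0][0])]))
# tube axis: intersect planes of centre lines
def line(n,p):
    m=p.mean(0); v=np.linalg.svd((p-m),full_matrices=False)[2][0]; t=(p-m)@v
    return m+v*t.min(),m+v*t.max()
def pick(n,f): return sorted([v for k,v in ax.items() if k[0]==n],key=f)[0]
P={"scene":pick("scene",lambda v:v[0][0])[1],"top":pick("top",lambda v:-v[0][0])[1]}
N=[];E={}
for n in P:
    a,b=line(n,P[n]);E[n]=(a,b);o,d1=ray(C[n],a);_,d2=ray(C[n],b);k=np.cross(d1,d2);k/=np.linalg.norm(k);N.append((k,k@o));print(n,a,b)
u=np.cross(N[0][0],N[1][0]);u/=np.linalg.norm(u)
p0=np.linalg.lstsq(np.array([N[0][0],N[1][0]]),np.array([N[0][1],N[1][1]]),rcond=None)[0]
for n in P:
    for e in E[n]:
        o,d=ray(C[n],e); print(n,tri([(p0,u),(o,d)])[0].round(4))
print("axis",u,np.degrees(np.arcsin(u[2])),"head",np.degrees(np.arctan2(u[1],u[0])))
E
python3 m.py
python3 - <<'E'
import sys; sys.path.insert(0,'.')
from h import *
c=calibration("top");s=calibration("scene")
w=calibration("wrist");print(w)
st=read_state();T=R.from_rotvec(st["tcp_rot"]).as_matrix();Rw=R.from_rotvec(w["rvec"]).as_matrix()
print("cam in tool",T.T@(-Rw.T@w["tvec"]-st["tool_pos"]),(Rw@T).round(3)); print(T.round(3))
for n,uv,z in(("stop",(278,228),.065),("rest1",(224.5,215),.05),("rest2",(255.5,222),.05),("knob",(142,218),.151)): print(n,on_z(c,uv,z))
print("knob tri",tri([ray(c,(142,218)),ray(s,(392.5,268.5))]))
E
```

```text
scene [217.8 162.3] 544 [ 9.9 56.4]
scene [186.7 131.4] 383 [ 7.7 52.9]
scene [196.1 153. ] 286 [ 8.1 37.9]
top [364.  221.2] 733 [56. 14.]
top [425.  230.6] 497 [55.2 10.5]
top [394.1 217.2] 323 [37.9  9.8]
hub [375.87962963 288.32407407] 216 [147.01724138 201.37931034] 174 (array([0.59190056, 0.26873254, 0.11110802]), [np.float64(0.00017623887350200565), np.float64(0.00017623887350189395)])
gold [333.15789474 259.42105263] 19 [198.07142857 211.14285714] 14 (array([0.57309601, 0.1490696 , 0.07184957]), [np.float64(0.0011661381835281334), np.float64(0.0011661381835281152)])
scene [203.2884621  110.84326106] [170.08395399 152.06762144]
top [422.12503192 203.98647641] [428.06291838 258.88503362]
scene [ 0.4433 -0.3931  0.1387]
scene [ 0.5733 -0.4194  0.0612]
top [ 0.5813 -0.4211  0.0565]
top [ 0.4335 -0.3911  0.1446]
axis [-0.8462862   0.17171359  0.50429566] 30.284607863511905 head 168.53025206364472
{'camera_matrix': array([[347.8817827 ,   0.        , 280.80128044],
       [  0.        , 347.8817827 , 207.45011954],
       [  0.        ,   0.        ,   1.        ]]), 'k1': -0.01992784513658891, 'rvec': array([-2.43649483, -1.53190872, -0.22987859]), 'tvec': array([-0.67443555, -0.03920875,  0.37890105])}
cam in tool [ 0.07539566  0.00019398 -0.1346244 ] [[ 0.001  1.    -0.001]
 [-0.955  0.001 -0.296]
 [-0.296  0.001  0.955]]
[[-0.901  0.435 -0.001]
 [ 0.435  0.901 -0.002]
 [ 0.    -0.002 -1.   ]]
stop [ 0.52642496 -0.04876666  0.065     ]
rest1 [0.56535011 0.08559098 0.05      ]
rest2 [0.54548073 0.00714682 0.05      ]
knob [0.54393728 0.27068845 0.151     ]
knob tri (array([0.54509728, 0.27414961, 0.14207761]), [np.float64(0.0014243114850556228), np.float64(0.0014243114850556926)])
```

The axis measured from both views rises 30.3°, with the low end near (0.577, -0.420, 0.059). That agrees with the text. I'll write a small planner that prints the rows, and go first over the jig for a close look.

```bash
cat > plan.py <<'E'
from h import *
def rot(head_x,tilt):  # tool x heading deg (level part), tilt deg: x dips by tilt, z swings back
    return R.from_euler('ZYX',[head_x,tilt,180],degrees=True)
def plan(w,p1,head1,tilt1,n=0,vmax=.055):
    s=read_state();p=np.array(s["tool_pos"]);r0=R.from_rotvec(s["tcp_rot"]);x=r0.as_matrix()[:,0]
    h0=np.degrees(np.arctan2(x[1],x[0]));t0=np.degrees(-np.arcsin(x[2]))
    dh=(head1-h0+180)%360-180; p1=np.array(p1)
    n=n or int(max(1,np.ceil(np.linalg.norm(p1-p)/vmax),np.ceil(abs(dh)/10),np.ceil(abs(tilt1-t0)/10)))
    out=[]; dp=(p1-p)/n; r=r0
    for i in range(1,n+1):
        q=rot(h0+dh*i/n,t0+(tilt1-t0)*i/n)
        row=np.r_[w,r.inv().apply(dp)*100,np.degrees((r.inv()*q).as_rotvec())].round(2); out.append(row)
        r=r*R.from_rotvec(np.radians(row[4:]))
    print("from",p.round(4),"h,t",round(h0,1),round(t0,1),"rows",n)
    for k in range(0,n,5): print([round(float(v),2) for v in np.concatenate(out[k:k+5])])
E
python3 -c "
from plan import *
print(rot(80.7,0).as_matrix().round(2))
plan(4.5,[.5675,.1204,.30],80.7,0)"
```

```text
[[ 0.16  0.99  0.  ]
 [ 0.99 -0.16 -0.  ]
 [ 0.    0.   -1.  ]]
from [0.2932 0.6073 0.2381] h,t 154.2 -0.0 rows 11
[4.5, -4.17, -2.9, -0.56, -0.12, 0.01, 6.68, 4.5, -4.48, -2.4, -0.56, -0.0, -0.0, 6.69, 4.5, -4.73, -1.86, -0.56, -0.0, -0.0, 6.68, 4.5, -4.91, -1.3, -0.56, -0.0, -0.0, 6.69, 4.5, -5.03, -0.72, -0.56, -0.0, -0.0, 6.68]
[4.5, -5.08, -0.13, -0.56, -0.0, -0.0, 6.69, 4.5, -5.06, 0.47, -0.56, -0.0, -0.0, 6.68, 4.5, -4.97, 1.05, -0.56, -0.0, -0.0, 6.69, 4.5, -4.81, 1.62, -0.56, -0.01, -0.0, 6.68, 4.5, -4.59, 2.17, -0.56, 0.0, -0.01, 6.69]
[4.5, -4.31, 2.69, -0.56, 0.0, 0.0, 6.68]
```

{"op": "move_arm", "data": {"series": [4.5,-4.17,-2.9,-0.56,0,0,6.7,4.5,-4.48,-2.4,-0.56,0,0,6.7,4.5,-4.73,-1.86,-0.56,0,0,6.7,4.5,-4.91,-1.3,-0.56,0,0,6.7,4.5,-5.03,-0.72,-0.56,0,0,6.7], "grip_force": 20}}

```text
time: 0.72
tool_pos: [0.4183, 0.3847, 0.2669]
tcp_rot: [-1.558, -2.728, 0.001]
wrist_force: [-0.0, -0.1, 0.3]
width: 0.527
grip_force: 0.0
```

{"op": "move_arm", "data": {"series": [4.5,-5.08,-0.13,-0.56,0,0,6.7,4.5,-5.06,0.47,-0.56,0,0,6.7,4.5,-4.97,1.05,-0.56,0,0,6.7,4.5,-4.81,1.62,-0.56,0,0,6.7,4.5,-4.59,2.17,-0.56,0,0,6.7]}}

```text
time: 1.35
tool_pos: [0.5424, 0.1633, 0.295]
tcp_rot: [-2.278, -2.162, 0.001]
wrist_force: [0.2, 0.1, -0.4]
width: 0.519
grip_force: 0.0
```

{"op": "move_arm", "data": {"series": [4.5,-4.31,2.69,-0.56,0,0,6.7,4.5,0,0,0,0,0,0,4.5,0,0,0,0,0,0]}}

```text
time: 1.72
tool_pos: [0.5665, 0.1205, 0.3002]
tcp_rot: [-2.396, -2.029, 0.001]
wrist_force: [0.2, -1.0, 0.3]
width: 0.527
grip_force: 0.0
```

```bash
python3 - <<'E'
from plan import *
import pickle
c=calibration("wrist");im=read_camera("wrist")
pickle.dump((c,im),open("w1.pkl","wb"))
cv2.imwrite("pics/w1.png",cv2.resize(im[:,:,::-1],None,fx=1.4,fy=1.4,interpolation=cv2.INTER_CUBIC))
u=np.array([-.8463,.1717,.5043]);g=np.array([.5773,-.4202,.0588])+.07*u
n=np.array([.49,-.0995,.866])
plan(4.5,g+.11*n,-11.5,30)
E
```

```text
from [0.5662 0.1211 0.3003] h,t 80.6 -0.0 rows 11
[4.5, -4.84, 0.86, 1.01, 0.12, -2.72, 8.37, 4.5, -4.61, 1.55, 1.23, 0.6, -2.72, 8.35, 4.5, -4.27, 2.21, 1.42, 0.99, -2.72, 8.31, 4.5, -3.83, 2.83, 1.57, 1.39, -2.72, 8.26, 4.5, -3.31, 3.38, 1.66, 1.77, -2.73, 8.18]
[4.5, -2.71, 3.86, 1.69, 2.17, -2.72, 8.09, 4.5, -2.05, 4.26, 1.65, 2.55, -2.72, 7.97, 4.5, -1.36, 4.57, 1.54, 2.92, -2.73, 7.84, 4.5, -0.65, 4.78, 1.35, 3.3, -2.72, 7.7, 4.5, 0.06, 4.89, 1.08, 3.66, -2.72, 7.53]
[4.5, 0.75, 4.9, 0.75, 4.01, -2.73, 7.35]
```

View pics/w1.png

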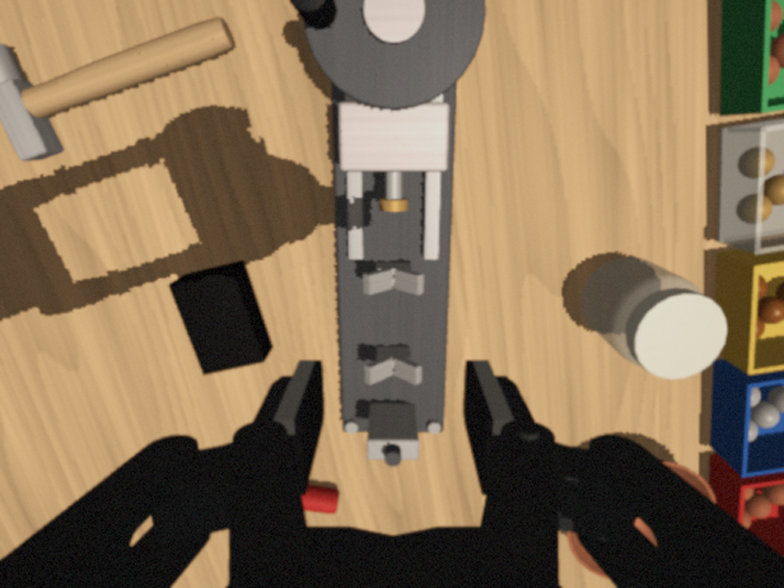

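The wrist view is centred on the jig: its centre line stays at column 394 or so (of 784) over the whole length. The V-rests are at rows of about 275 and 367, the stop's front-face foot at row 403, the plunger face at row 210 and the hub at (394,12). I'll compute from those and move on towards the tube.

```bash
cat > j.py <<'E'
from h import *
import pickle
c,im=pickle.load(open("w1.pkl","rb"))
f=lambda u,v,z:on_z(c,(u/1.4,v/1.4),z)
P={}
for n,u,v,z in(("baseL1",343,430,.02),("baseR1",447,430,.02),("baseL0",334,160,.02),("baseR0",457,160,.02),("V+front",394,279,.045),("V-front",394,371,.045),("stopfoot",393,403,.02),("stoptop",393,440,.085),("plunger",394,211,.065),("hub",394,12,.111),("knobtop",314,10,.151)):
    P[n]=f(u,v,z); 
h=np.radians(80.6);y=np.array([np.cos(h),np.sin(h)]);x=np.array([y[1],-y[0]])
for n,p in P.items(): print(n,p.round(4),"jx,jy rel hub(-0.222)",(x@(p-P["hub"])[:2]).round(4),(y@p[:2]).round(4))
d=(P["baseL0"]+P["baseR0"]-P["baseL1"]-P["baseR1"])/2;print("head",np.degrees(np.arctan2(d[1],d[0])))
E
python3 j.py
```

```text
baseL1 [ 0.486  -0.0643  0.02  ] jx,jy rel hub(-0.222) -0.0497 0.016
baseR1 [ 0.5865 -0.0809  0.02  ] jx,jy rel hub(-0.222) 0.0521 0.016
baseL0 [0.5281 0.1879 0.02  ] jx,jy rel hub(-0.222) -0.0494 0.2717
baseR0 [0.6282 0.1714 0.02  ] jx,jy rel hub(-0.222) 0.0521 0.2717
V+front [0.5615 0.0862 0.045 ] jx,jy rel hub(-0.222) 0.0001 0.1767
V-front [0.5477 0.0029 0.045 ] jx,jy rel hub(-0.222) 0.0002 0.0923
stopfoot [ 0.5392 -0.0427  0.02  ] jx,jy rel hub(-0.222) -0.0008 0.0459
stoptop [ 0.5398 -0.0398  0.085 ] jx,jy rel hub(-0.222) -0.0007 0.0489
plunger [0.5711 0.1446 0.065 ] jx,jy rel hub(-0.222) 0.0001 0.2359
hub [0.5913 0.2675 0.111 ] jx,jy rel hub(-0.222) 0.0 0.3605
knobtop [0.5489 0.2664 0.151 ] jx,jy rel hub(-0.222) -0.0417 0.3524
head 80.5693508756121
```

{"op": "move_arm", "data": {"series": [4.5,-4.84,0.86,1.01,0.12,-2.72,8.37,4.5,-4.61,1.55,1.23,0.6,-2.72,8.35,4.5,-4.27,2.21,1.42,1.0,-2.72,8.31,4.5,-3.83,2.83,1.57,1.39,-2.72,8.26,4.5,-3.31,3.38,1.66,1.77,-2.73,8.18]}}

```text
time: 2.4
tool_pos: [0.5691, -0.1245, 0.2502]
tcp_rot: [2.872, 1.005, -0.343]
wrist_force: [0.6, 0.6, 0.1]
width: 0.526
grip_force: 0.0
```

{"op": "move_arm", "data": {"series": [4.5,-2.71,3.86,1.69,2.17,-2.72,8.09,4.5,-2.05,4.26,1.65,2.55,-2.72,7.97,4.5,-1.36,4.57,1.54,2.92,-2.73,7.84,4.5,-0.65,4.78,1.35,3.3,-2.72,7.7,4.5,0.06,4.89,1.08,3.66,-2.72,7.53]}}

```text
time: 3.02
tool_pos: [0.5728, -0.3696, 0.1997]
tcp_rot: [-3.039, 0.086, 0.737]
wrist_force: [1.0, -0.5, -0.2]
width: 0.526
grip_force: 0.0
```

{"op": "move_arm", "data": {"series": [4.5,0.75,4.9,0.75,4.0,-2.73,7.35,4.5,0,0,0,0,0,0,4.5,0,0,0,0,0,0]}}

```text
time: 3.4
tool_pos: [0.5727, -0.4182, 0.189]
tcp_rot: [-2.969, 0.297, 0.796]
wrist_force: [-0.1, 0.9, 0.4]
width: 0.529
grip_force: 0.0
```

```bash
python3 - <<'E'
from plan import *
import pickle
s=read_state();c=calibration("wrist");im=read_camera("wrist")
pickle.dump((c,im,s),open("w2.pkl","wb"))
cv2.imwrite("pics/w2.png",cv2.resize(np.clip(im[:,:,::-1]*1.5,0,255).astype(np.uint8),None,fx=1.4,fy=1.4,interpolation=cv2.INTER_CUBIC))
u=np.array([-.8463,.1717,.5043]);g=np.array([.5773,-.4202,.0588])
for t in(0,.07,.16):print(proj(c,g+t*u)*1.4)
plan(4.5,g+.07*u-.01*np.array([.49,-.0995,.866]),-11.5,30)
E
```

```text
[396.07410691 153.37528416]
[395.50354996 291.39841752]
[394.88239333 439.59815774]
from [ 0.5732 -0.4177  0.1904] h,t -11.4 29.9 rows 3
[4.5, -0.01, 0.05, 4.05, -0.02, -0.03, 0.04, 4.5, -0.01, 0.05, 4.05, 0.02, -0.03, 0.03, 4.5, -0.01, 0.05, 4.05, 0.02, -0.02, 0.04]
```

View pics/w2.png

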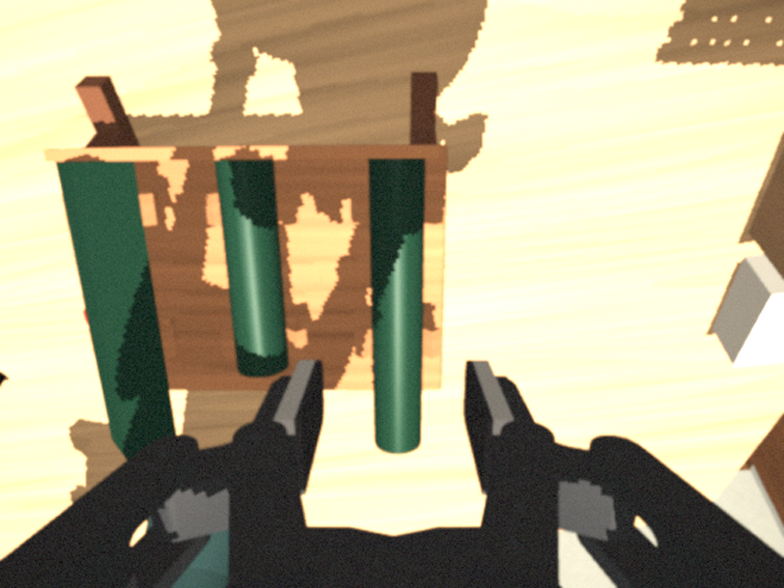

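The tube lies between the open fingers: its axis is at column 397, and it runs from row 158 to row 445. The measured axis projects to column 396, rows 153 to 440, so they agree. I'll descend along the tool axis and enlarge the jig picture for the cradle.

{"op": "move_arm", "data": {"series": [4.5,0,0.08,4.05,0,0,0,4.5,0,0.08,4.05,0,0,0,4.5,0,0,2.0,0,0,0,4.5,0,0,2.0,0,0,0,4.5,0,0,0,0,0,0]}}

```text
time: 4.08
tool_pos: [0.5123, -0.4081, 0.0849]
tcp_rot: [-2.97, 0.299, 0.796]
wrist_force: [-0.6, -0.4, 0.1]
width: 0.527
grip_force: 0.0
```

```bash
python3 - <<'E'
import pickle,cv2,numpy as np
c,im=pickle.load(open("w1.pkl","rb"))
z=im[130:340,235:330,::-1]; a=cv2.resize(z[:105],None,fx=5.6,fy=5.6,interpolation=cv2.INTER_CUBIC)
b=cv2.resize(z[90:195,20:75],None,fx=5.6,fy=5.6,interpolation=cv2.INTER_CUBIC)
o=np.hstack([a[:,:],b])[:, :800]
cv2.imwrite("pics/z2.png",np.hstack([a[:,112:448],b])); print(a.shape,b.shape)
E
```

```text
(588, 532, 3) (588, 308, 3)
```

View pics/z2.png

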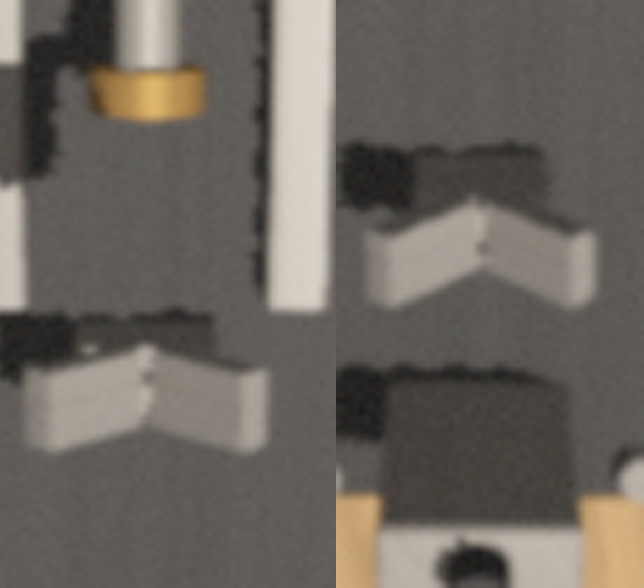

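```bash
python3 - <<'E'
from h import *
import pickle
c,im=pickle.load(open("w1.pkl","rb"))
h=np.radians(80.57);y=np.array([np.cos(h),np.sin(h)]);x=np.array([y[1],-y[0]])
g=lambda u,v,z:(y@on_z(c,(u,v),z)[:2],x@on_z(c,(u,v),z)[:2])
for z in(.035,.045,.055):
    a=[g(281.5,v,z)[0] for v in(191.6,204.5,255.4,268.2)];print(z,np.round(a,4),"mid",np.mean(a).round(4),"gap",np.round((a[0]+a[1]-a[2]-a[3])/2,4), "x",g(281.8,198,z)[1].round(4),g(280.8,262,z)[1].round(4))
for z in(.02,):print("stop foot",g(281,287.1,z))
for z in(.08,.09,.1):print("stop top",z,g(281,313.75,z))
print("plunger face",g(281.5,151.2,.076))
o=np.array([.5662,.1211]);print("tcp",y@o,x@o,y,x)
E
```

```text
0.035 [0.1837 0.1677 0.1009 0.0831] mid 0.1339 gap 0.0836 x 0.5402 0.5391
0.045 [0.1863 0.1707 0.1056 0.0882] mid 0.1377 gap 0.0816 x 0.5402 0.5391
0.055 [0.1889 0.1737 0.1103 0.0933] mid 0.1415 gap 0.0795 x 0.5402 0.5391
stop foot (np.float64(0.04733796030466887), np.float64(0.5393253028721371))
stop top 0.08 (np.float64(0.04651389481056934), np.float64(0.5393554979873704))
stop top 0.09 (np.float64(0.053297824120532564), np.float64(0.5393561157982582))
stop top 0.1 (np.float64(0.06008175343049573), np.float64(0.5393567336091459))
plunger face (np.float64(0.23718894386188494), np.float64(0.5397470140605446))
tcp 0.21223114417146915 0.5387073337570866 [0.16384251 0.98648651] [ 0.98648651 -0.16384251]
```

{"op": "move_arm", "data": {"series": [3.4,0,0,0,0,0,0,3.2,0,0,0,0,0,0,3.0,0,0,0,0,0,0,2.9,0,0,0,0,0,0,2.9,0,0,0,0,0,0]}}

```text
time: 4.7
tool_pos: [0.5134, -0.4086, 0.0855]
tcp_rot: [-2.97, 0.3, 0.793]
wrist_force: [2.6, 4.4, 1.4]
width: 0.34
grip_force: 2.1
```

{"op": "move_arm", "data": {"series": [2.85,0,0,0,0,0,0,2.85,0,0,0,0,0,0]}}

```text
time: 4.95
tool_pos: [0.5134, -0.4084, 0.0855]
tcp_rot: [-2.97, 0.3, 0.793]
wrist_force: [3.3, 4.1, 2.4]
width: 0.337
grip_force: 2.4
```

{"op": "move_arm", "data": {"series": [2.8,0,0,0,0,0,0,2.8,0,0,0,0,0,0]}}

```text
time: 5.2
tool_pos: [0.5135, -0.4081, 0.0855]
tcp_rot: [-2.97, 0.3, 0.793]
wrist_force: [2.8, 5.7, 2.3]
width: 0.328
grip_force: 2.7
```

{"op": "move_arm", "data": {"series": [2.8,0,-0.05,0,0,0,0,2.8,0,0,0,0,0,0]}}

```text
time: 5.45
tool_pos: [0.5133, -0.4081, 0.0854]
tcp_rot: [-2.97, 0.3, 0.793]
wrist_force: [3.6, 4.1, 2.3]
width: 0.328
grip_force: 2.5
```

{"op": "move_arm", "data": {"series": [2.76,0,0,0,0,0,0,2.76,0,0,0,0,0,0]}}

```text
time: 5.7
tool_pos: [0.5134, -0.408, 0.0854]
tcp_rot: [-2.97, 0.3, 0.793]
wrist_force: [2.9, 5.1, 3.0]
width: 0.321
grip_force: 6.3
```

{"op": "move_arm", "data": {"series": [2.72,0,0,0,0,0,0,2.72,0,0,0,0,0,0]}}

```text
time: 5.95
tool_pos: [0.5134, -0.408, 0.0854]
tcp_rot: [-2.97, 0.3, 0.793]
wrist_force: [3.3, 4.6, 2.1]
width: 0.322
grip_force: 13.4
```

{"op": "move_arm", "data": {"series": [2.74,0,0,0,0,0,0,2.74,0,0,0,0,0,0]}}

```text
time: 6.2
tool_pos: [0.5134, -0.408, 0.0854]
tcp_rot: [-2.97, 0.3, 0.793]
wrist_force: [3.1, 4.9, 3.0]
width: 0.317
grip_force: 13.4
```

{"op": "move_arm", "data": {"series": [2.74,0,0,-0.3,0,0,0,2.74,0,0,-0.7,0,0,0,2.74,0,0,-1.0,0,0,0]}}

```text
time: 6.58
tool_pos: [0.5224, -0.4112, 0.1027]
tcp_rot: [-2.971, 0.301, 0.796]
wrist_force: [0.3, -0.6, -0.6]
width: 0.323
grip_force: 12.9
```

{"op": "move_arm", "data": {"series": [2.75,0,0,-1.5,0,0,0,2.75,0,0,-2,0,0,0,2.75,0,0,-2,0,0,0,2.75,0,0,-2,0,0,0,2.75,0,0,-1,0,0,0]}}

```text
time: 7.2
tool_pos: [0.5656, -0.4197, 0.1785]
tcp_rot: [-2.974, 0.301, 0.79]
wrist_force: [0.4, -0.4, -1.6]
width: 0.326
grip_force: 11.1
```

```bash
python3 - <<'E'
from plan import *
im=read_camera("wrist");cv2.imwrite("pics/w3.png",np.clip(im[:,:,::-1]*1.5,0,255).astype(np.uint8))
yj=np.array([.16384,.98649]);xj=np.array([.98649,-.16384])
cr=.1375*yj+.5397*xj; print("cradle",cr)
t=cr+.010*yj
print(read_state()["grip_force"])
plan(2.75,[*t,.155],80.57,0,vmax=.04)
E
```

```text
cradle [0.55493665 0.04721793]
11.078180819749832
from [ 0.5661 -0.4198  0.179 ] h,t -11.6 29.7 rows 12
[2.75, -0.66, -3.88, 0.6, -3.54, 2.48, -6.75, 2.75, -0.22, -3.96, 0.34, -3.36, 2.47, -6.9, 2.75, 0.25, -3.97, 0.11, -3.07, 2.47, -7.04, 2.75, 0.73, -3.91, -0.08, -2.75, 2.48, -7.17, 2.75, 1.22, -3.78, -0.23, -2.45, 2.47, -7.28]
[2.75, 1.7, -3.58, -0.32, -2.13, 2.47, -7.38, 2.75, 2.16, -3.32, -0.37, -1.81, 2.47, -7.47, 2.75, 2.59, -3.0, -0.36, -1.48, 2.47, -7.53, 2.75, 2.98, -2.62, -0.32, -1.16, 2.48, -7.6, 2.75, 3.31, -2.2, -0.23, -0.82, 2.47, -7.63]
[2.75, 3.58, -1.74, -0.11, -0.5, 2.47, -7.67, 2.75, 3.78, -1.24, 0.04, -0.17, 2.47, -7.67]
```

View pics/w3.png

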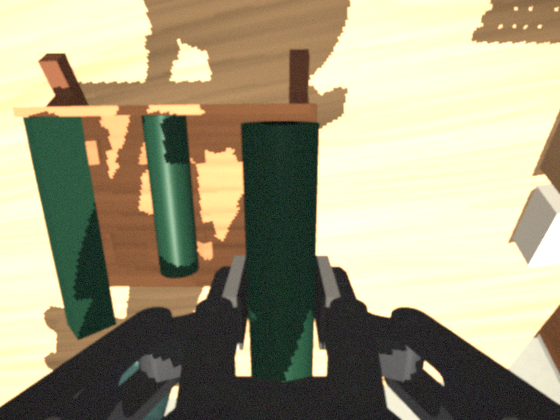

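The tube is held: its low end is at row 122, centred at column 281 between the fingers, and the other two pieces haven't moved. I'll carry it over the jig while levelling it.

{"op": "move_arm", "data": {"series": [2.75,-0.66,-3.88,0.6,-3.54,2.48,-6.75,2.75,-0.22,-3.96,0.34,-3.36,2.47,-6.9,2.75,0.25,-3.97,0.11,-3.07,2.47,-7.04,2.75,0.73,-3.91,-0.08,-2.75,2.48,-7.17,2.75,1.22,-3.78,-0.23,-2.45,2.47,-7.28]}}

```text
time: 7.88
tool_pos: [0.5598, -0.2187, 0.1664]
tcp_rot: [2.957, 0.712, -0.454]
wrist_force: [0.5, 0.7, 0.1]
width: 0.321
grip_force: 11.1
```

{"op": "move_arm", "data": {"series": [2.75,1.7,-3.58,-0.32,-2.13,2.47,-7.38,2.75,2.16,-3.32,-0.37,-1.81,2.47,-7.47,2.75,2.59,-3.0,-0.36,-1.48,2.47,-7.53,2.75,2.98,-2.62,-0.32,-1.16,2.48,-7.6,2.75,3.31,-2.2,-0.23,-0.82,2.47,-7.63]}}

```text
time: 8.5
tool_pos: [0.5555, -0.0203, 0.1571]
tcp_rot: [2.606, 1.675, -0.114]
wrist_force: [-0.1, 0.9, -1.0]
width: 0.325
grip_force: 11.1
```

{"op": "move_arm", "data": {"series": [2.75,3.58,-1.74,-0.11,-0.5,2.47,-7.67,2.75,3.78,-1.24,0.04,-0.17,2.47,-7.67,2.75,0,0,0,0,0,0,2.75,0,0,0,0,0,0]}}

```text
time: 9.0
tool_pos: [0.5545, 0.0574, 0.1533]
tcp_rot: [-2.395, -2.028, 0.003]
wrist_force: [-0.1, -0.0, -0.9]
width: 0.323
grip_force: 11.1
```

```bash
python3 - <<'E'
from plan import *
s=read_state();c=calibration("wrist");im=read_camera("wrist");t=read_camera("top");sc=read_camera("scene")
T=R.from_rotvec(s["tcp_rot"]);print(s["tool_pos"],s["grip_force"])
for x in(.065,.07,.075): print(x,proj(c,s["tool_pos"]+T.apply([x,0,-.011-.014])),proj(c,s["tool_pos"]+T.apply([x,0,-.011+.014])))
f=lambda im,x,y,w,h,k:cv2.resize(im[y:y+h,x:x+w,::-1],None,fx=k,fy=k,interpolation=cv2.INTER_CUBIC)
a=np.hstack([f(t,120,165,180,100,2.2),f(sc,245,165,180,100,2.2)]);b=im[:380,:,::-1]
o=np.zeros((600,800,3),np.uint8);o[:220,:792]=a;o[220:600,:560]=b
cv2.imwrite("pics/w4.png",np.clip(o*1.4,0,255).astype(np.uint8))
yj=np.array([.16384,.98649]);xj=np.array([.98649,-.16384]);cr=.1375*yj+.5397*xj+.01*yj
plan(2.75,[*cr,.065-.009+.012],80.57,0,vmax=.02)
E
```

```text
[0.55454835 0.05740702 0.15328674] 11.0572649538517
0.065 [280.49892589 135.88975349] [280.53134962 128.81818461]
0.07 [280.51740654 119.32567594] [280.54646846 115.51062733]
0.075 [280.5364148  102.32137795] [280.56192862 101.92197026]
from [0.5549 0.057  0.1534] h,t 80.5 -0.1 rows 5
[2.75, 0.01, 0.04, 1.71, -0.23, -0.01, -0.02, 2.75, 0.01, 0.03, 1.71, 0.0, -0.02, -0.02, 2.75, 0.01, 0.03, 1.71, 0.0, -0.01, -0.02, 2.75, 0.01, 0.03, 1.71, 0.0, -0.02, -0.03, 2.75, 0.01, 0.03, 1.71, 0.0, -0.01, -0.02]
```

View pics/w4.png

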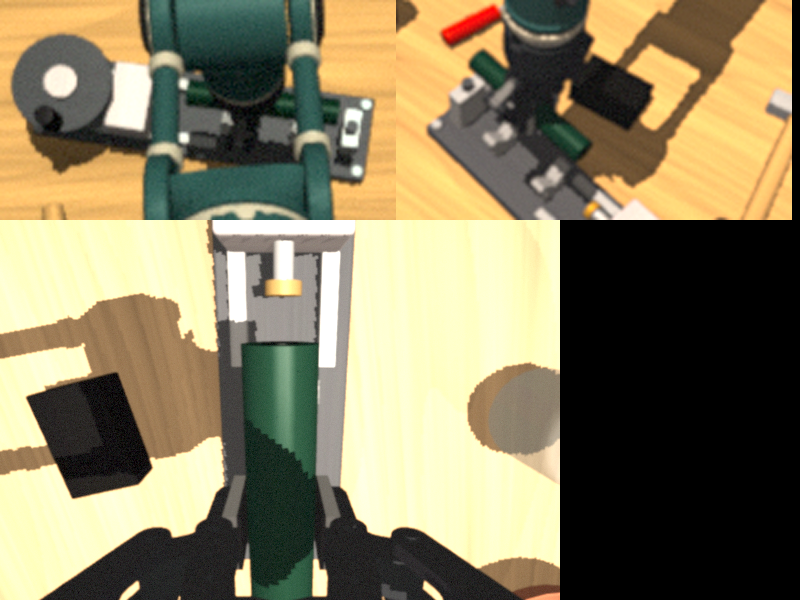

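The tube is level over the jig. Its +y end edge is at (281,123) in the wrist picture, which puts that end 69 mm from the tool. The plunger's centre column is about 283, so the 2 mm sideways correction in the plan is right. Lowering.

{"op": "move_arm", "data": {"series": [2.75,0,0.05,1.71,-0.2,0,0,2.75,0,0.05,1.71,0,0,0,2.75,0,0.03,1.71,0,0,0,2.75,0,0.03,1.71,0,0,0,2.75,0,0,1.4,0,0,0]}}

```text
time: 9.78
tool_pos: [0.5558, 0.0577, 0.0692]
tcp_rot: [-2.395, -2.029, 0.0]
wrist_force: [0.6, -0.1, -0.6]
width: 0.325
grip_force: 11.1
```

{"op": "move_arm", "data": {"series": [2.75,0,0,0.2,0,0,0,2.75,0,0,0.2,0,0,0,2.75,0,0,0,0,0,0]}}

```text
time: 10.15
tool_pos: [0.5569, 0.0578, 0.0676]
tcp_rot: [-2.396, -2.03, -0.003]
wrist_force: [-0.5, -0.7, -0.5]
width: 0.324
grip_force: 11.1
```

```bash
python3 - <<'E'
from plan import *
s=read_state();p=s["tool_pos"];yj=np.array([.16384,.98649]);xj=np.array([.98649,-.16384])
print(p,s["wrist_force"],s["grip_force"],"jx err",xj@p[:2]-.5397,"jy err",yj@p[:2]-.1475)
E
```

```text
[0.5569141  0.05782788 0.06756748] [-0.48172103 -0.68471184 -0.50628057] 11.061257421970367 jx err 0.00021566617871926486 jy err 0.0007914292995766237
```

Creep down, watching the wrist force.

{"op": "move_arm", "data": {"series": [2.75,0,0,0.25,0,0,0,2.75,0,0,0.25,0,0,0,2.75,0,0,0,0,0,0]}}

```text
time: 10.52
tool_pos: [0.5561, 0.0578, 0.0618]
tcp_rot: [-2.396, -2.03, -0.001]
wrist_force: [-0.0, -1.0, -0.8]
width: 0.326
grip_force: 11.1
```

{"op": "move_arm", "data": {"series": [2.75,0,0,0.2,0,0,0,2.75,0,0,0,0,0,0]}}

```text
time: 10.78
tool_pos: [0.5562, 0.0578, 0.0598]
tcp_rot: [-2.396, -2.03, -0.001]
wrist_force: [-0.4, 0.4, -0.5]
width: 0.324
grip_force: 11.1
```

{"op": "move_arm", "data": {"series": [2.75,0,0,0.15,0,0,0,2.75,0,0,0,0,0,0]}}

```text
time: 11.02
tool_pos: [0.5564, 0.0578, 0.0587]
tcp_rot: [-2.396, -2.03, -0.002]
wrist_force: [-1.1, 0.1, 1.2]
width: 0.318
grip_force: 11.1
```

{"op": "move_arm", "data": {"series": [2.75,0,0,0.1,0,0,0,2.75,0,0,0,0,0,0]}}

```text
time: 11.28
tool_pos: [0.5563, 0.0579, 0.0584]
tcp_rot: [-2.396, -2.03, -0.002]
wrist_force: [-3.0, 1.8, 6.1]
width: 0.32
grip_force: 11.5
```

{"op": "move_arm", "data": {"series": [2.75,0,0,0.07,0,0,0,2.75,0,0,0,0,0,0]}}

```text
time: 11.52
tool_pos: [0.5561, 0.0579, 0.0579]
tcp_rot: [-2.395, -2.03, -0.001]
wrist_force: [-5.4, 0.5, 8.9]
width: 0.326
grip_force: 11.7
```

{"op": "move_arm", "data": {"series": [2.75,0,-0.1,0,0,0,0,2.75,0,0,0,0,0,0]}}

```text
time: 11.78
tool_pos: [0.5557, 0.058, 0.0575]
tcp_rot: [-2.396, -2.03, -0.003]
wrist_force: [-1.9, 0.9, 6.0]
width: 0.325
grip_force: 11.5
```

{"op": "move_arm", "data": {"series": [2.75,0,-0.05,0.05,0,0,0,2.75,0,0,0,0,0,0]}}

```text
time: 12.02
tool_pos: [0.5556, 0.058, 0.0574]
tcp_rot: [-2.397, -2.03, -0.004]
wrist_force: [-2.2, 0.2, 8.2]
width: 0.323
grip_force: 11.6
```

{"op": "move_arm", "data": {"series": [2.75,0,0,-0.05,0,0,0,2.8,0,0,0,0,0,0,2.85,0,0,0,0,0,0,2.95,0,0,0,0,0,0,3.1,0,0,0,0,0,0]}}

```text
time: 12.65
tool_pos: [0.5545, 0.058, 0.0564]
tcp_rot: [-2.396, -2.03, -0.001]
wrist_force: [0.2, -0.3, -0.0]
width: 0.361
grip_force: 0.0
```

{"op": "move_arm", "data": {"series": [3.4,0,0,0,0,0,0,4.0,0,0,0,0,0,0,4.5,0,0,0,0,0,0,4.5,0,0,0,0,0,0]}}

```text
time: 13.15
tool_pos: [0.5549, 0.058, 0.0568]
tcp_rot: [-2.396, -2.03, -0.002]
wrist_force: [-0.1, 0.3, -0.5]
width: 0.525
grip_force: 0.0
```

{"op": "move_arm", "data": {"series": [4.5,0,0,-3,0,0,0,4.5,0,0,-5,0,0,0,4.5,0,0,-5,0,0,0,4.5,0,0,-2,0,0,0,4.5,0,0,0,0,0,0]}}

```text
time: 13.78
tool_pos: [0.5559, 0.0578, 0.2083]
tcp_rot: [2.397, 2.03, 0.006]
wrist_force: [-1.0, -0.9, -0.9]
width: 0.526
grip_force: 0.0
```

```bash
python3 - <<'E'
from plan import *
import pickle
s=read_state();c=calibration("wrist");im=read_camera("wrist");t=read_camera("top");sc=read_camera("scene")
pickle.dump((c,im),open("w5.pkl","wb"))
f=lambda im,x,y,w,h,k:cv2.resize(im[y:y+h,x:x+w,::-1],None,fx=k,fy=k,interpolation=cv2.INTER_CUBIC)
o=np.zeros((600,800,3),np.uint8);o[:220,:396]=f(sc,245,165,180,100,2.2);o[220:600,:560]=im[:380,:,::-1]
o[:200,400:800]=f(im,235,0,100,50,4)
cv2.imwrite("pics/w5.png",np.clip(o*1.4,0,255).astype(np.uint8))
yj=np.array([.16384,.98649]);xj=np.array([.98649,-.16384]);cr=.1375*yj+.5397*xj
for d in(-80,80):print(d,proj(c,np.r_[cr+d/1e3*yj,.079]))
print(s["tool_pos"])
E
```

```text
-80 [280.80559001 301.38812129]
80 [280.99986751 109.66878795]
[0.55594835 0.05779295 0.2083281 ]
```

View pics/w5.png

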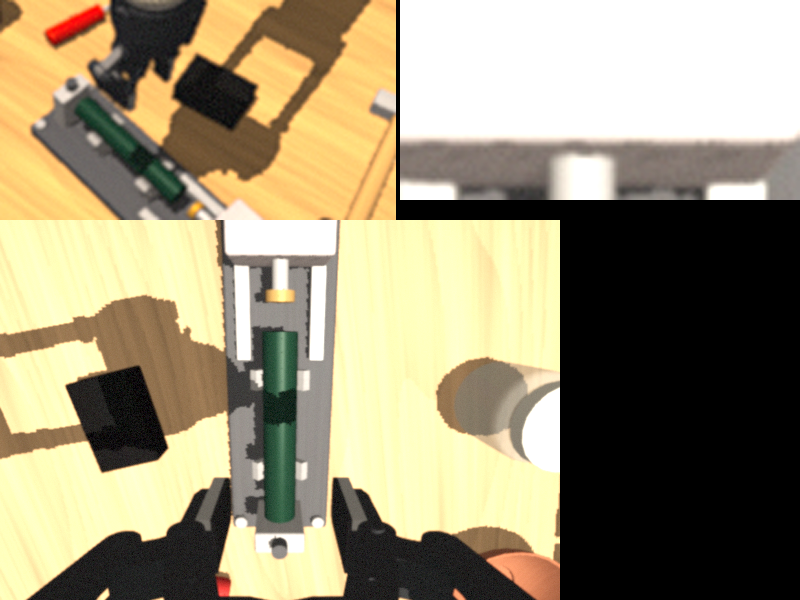

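The tube lies straight in both V-rests along column 280, from row 112 to row 302 in the wrist picture, with about 10 mm to the stop. The plunger is still back. Now to the knob.

```bash
python3 -c "
from plan import *
plan(4.5,[.547,.2744,.21],80.57,0)"
```

```text
from [0.5533 0.0576 0.2042] h,t 80.5 -0.1 rows 4
[4.5, 5.32, -1.05, -0.14, -0.26, -0.01, -0.01, 4.5, 5.32, -1.04, -0.14, 0.0, -0.02, -0.0, 4.5, 5.32, -1.04, -0.14, 0.0, -0.01, -0.01, 4.5, 5.32, -1.04, -0.14, 0.0, -0.01, -0.01]
```

{"op": "move_arm", "data": {"series": [4.5,5.3,-1.0,-0.14,0,0,0,4.5,5.3,-1.0,-0.14,0,0,0,4.5,5.3,-1.0,-0.14,0,0,0,4.5,5.3,-1.0,-0.14,0,0,0,4.5,0,0,0,0,0,0]}}

```text
time: 14.55
tool_pos: [0.5486, 0.2764, 0.2099]
tcp_rot: [-2.39, -2.034, 0.004]
wrist_force: [-0.2, -0.2, 0.0]
width: 0.528
grip_force: 0.0
```

```bash
python3 - <<'E'
from plan import *
s=read_state();c=calibration("wrist");im=read_camera("wrist")
cv2.imwrite("pics/w6.png",np.clip(im[:,:,::-1]*1.4,0,255).astype(np.uint8))
for n,p in(("knob",[.547,.2744,.151]),("hub",[.5916,.2681,.111])):print(n,proj(c,np.array(p)))
print(s["tool_pos"],s["tcp_rot"]); import pickle; pickle.dump((c,im),open("w6.pkl","wb"))
E
```

```text
knob [278.77987531 236.5241342 ]
hub [343.01265048 214.30659078]
[0.54856492 0.27643159 0.20991531] [-2.38987379 -2.03383915  0.0035718 ]
```

View pics/w6.png

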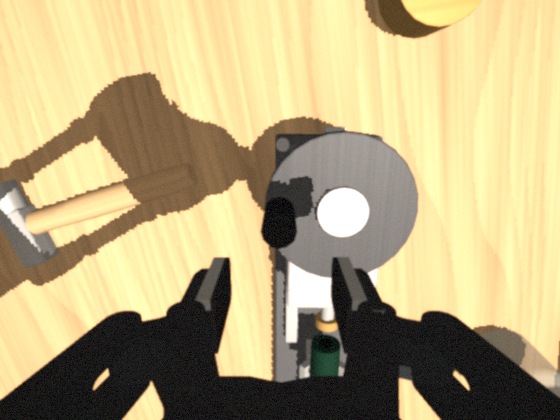

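The knob's top is near (279,231), the hub at (343,212) and the disc runs from 268 to 418 in columns. These are within a few mm of the prediction. I'll refine with this picture.

```bash
python3 - <<'E'
from plan import *
import pickle
c,im=pickle.load(open("w6.pkl","rb"))
g=im.astype(int)
m=(g.sum(2)<75).astype(np.uint8);m[:180]=0;m[260:]=0;m[:,:258]=0;m[:,302:]=0
n,l,st,ce=cv2.connectedComponentsWithStats(m);i=1+np.argmax(st[1:,4]);print(st[i],ce[i])
for r in range(st[i,1],st[i,1]+st[i,3],4):
    q=np.where(l[r]==i)[0]; print(r,q.min(),q.max())
p=(g.min(2)>150).astype(np.uint8);p[:180]=0;p[245:]=0;p[:,:305]=0;p[:,375:]=0
n,l,st,ce=cv2.connectedComponentsWithStats(p);i=1+np.argmax(st[1:,4]);print("hub",st[i],ce[i],on_z(c,ce[i],.111))
print("knob",on_z(c,(279.5,231),.151))
t=read_camera("top");s=read_camera("scene")
E
```

```text
[ 262  197   34   52 1351] [278.97557365 222.19763138]
197 276 280
201 269 289
205 266 292
209 265 294
213 266 294
217 265 294
221 264 294
225 264 294
229 263 294
233 263 294
237 264 293
241 267 291
245 271 285
hub [ 318  188   51   49 1971] [342.88330797 212.02790462] [0.59168993 0.26979912 0.111     ]
knob [0.54798834 0.27781627 0.151     ]
```

{"op": "move_arm", "data": {"series": [4.5,0.05,-0.12,3,0,0,0,4.5,0,0,3,0,0,0,4.5,0,0,1.6,0,0,0,4.5,0,0,1,0,0,0,4.5,0,0,0,0,0,0], "grip_force": 40}}

```text
time: 15.32
tool_pos: [0.5491, 0.2737, 0.1264]
tcp_rot: [-2.396, -2.029, -0.0]
wrist_force: [-0.6, 0.3, 1.1]
width: 0.527
grip_force: 0.0
```

{"op": "move_arm", "data": {"series": [3,0,0,0,0,0,0,2.4,0,0,0,0,0,0,2.1,0,0,0,0,0,0,1.9,0,0,0,0,0,0,1.9,0,0,0,0,0,0]}}

```text
time: 15.95
tool_pos: [0.5469, 0.2751, 0.1283]
tcp_rot: [-2.393, -2.028, 0.002]
wrist_force: [-10.1, 0.7, 6.9]
width: 0.246
grip_force: 38.8
```

Gripped. I'll wind the first 1.5 rad in steps of 0.3 rad on the 45 mm circle.

{"op": "move_arm", "data": {"series": [1.9,0,-0.08,0,0,0,0,1.9,1.33,0.2,0,0,0,0,1.9,1.21,0.59,0,0,0,0,1.9,0,0,0,0,0,0]}}

```text
time: 16.45
tool_pos: [0.5598, 0.2999, 0.1284]
tcp_rot: [-2.394, -2.029, -0.003]
wrist_force: [-4.3, 2.5, 3.8]
width: 0.243
grip_force: 40.0
```

```bash
python3 -c "
from h import *
s=read_state();print(s['tool_pos'],s['wrist_force'],s['grip_force'])
y=np.array([.16384,.98649]);x=np.array([.98649,-.16384]);d=s['tool_pos'][:2]-[.5917,.269];print(y@d,x@d,np.arctan2(y@d,-x@d))"
```

```text
[0.55980507 0.2998666  0.12839543] [-4.28815964  2.52210426  3.77347921] 39.9889612197876
0.02522392350735246 -0.0365212175170743 0.6044332905862703
```

{"op": "move_arm", "data": {"series": [1.9,0.98,0.92,0,0,0,0,1.9,0.67,1.17,0,0,0,0,1.9,0.29,1.31,0,0,0,0,1.9,0,0,0,0,0,0]}}

```text
time: 16.95
tool_pos: [0.598, 0.3121, 0.1284]
tcp_rot: [-2.396, -2.03, -0.005]
wrist_force: [-0.7, -1.3, 3.7]
width: 0.244
grip_force: 39.9
```

{"op": "move_arm", "data": {"series": [1.9,-0.11,1.34,0,0,0,0,1.9,-0.5,1.25,0,0,0,0,1.9,0,0,0,0,0,0]}}

```text
time: 17.32
tool_pos: [0.6217, 0.3007, 0.1283]
tcp_rot: [-2.396, -2.03, -0.001]
wrist_force: [-2.2, -2.8, 7.4]
width: 0.247
grip_force: 40.5
```

```bash
cat > a.py <<'E'
from h import *
s=read_state();f=s['wrist_force'][:2];print(s['tool_pos'],s['wrist_force'],s['grip_force'])
y=np.array([.16384,.98649]);x=np.array([.98649,-.16384]);d=s['tool_pos'][:2]-[.5917,.269];t=np.arctan2(y@d,-x@d)
tg=np.cos(t)*y+np.sin(t)*x;rd=np.sin(t)*y-np.cos(t)*x
print("r",np.hypot(*d),"ang",t,"tangential",f@tg,"radial",f@rd)
E
python3 a.py
```

```text
[0.62167012 0.30066738 0.12834215] [-2.22858262 -2.80445979  7.44042922] 40.45896828174591
r 0.043600818612484896 ang 2.164083730690905 tangential 0.30909183520882944 radial -3.568769433911055
```

```bash
cat > g.py <<'E'
from h import *
import sys
yj=np.array([.16384,.98649]);xj=np.array([.98649,-.16384])
def look(save=None):
    for n in("wrist","top","scene"):
        c=calibration(n);im=read_camera(n);hsv=cv2.cvtColor(im,cv2.COLOR_RGB2HSV)
        if save: cv2.imwrite(f"pics/{save}_{n}.png",im[:,:,::-1])
        for nm,P in(("gold",np.r_[.215*yj+.5397*xj,.068]),("tube",np.r_[.128*yj+.5397*xj,.072])):
            u=proj(c,P);
            m=((hsv[...,0]>12)&(hsv[...,0]<28)&(hsv[...,1]>130)&(hsv[...,2]>90)) if nm=="gold" else ((im[...,1].astype(int)>im[...,0]+6)&(im[...,1].astype(int)>im[...,2].astype(int)))
            m=m.astype(np.uint8);k,w=(22,1) if nm=="gold" else (110,1)
            mm=np.zeros_like(m);x0,y0=(np.maximum(u-k,0)).astype(int);x1,y1=(u+k).astype(int)
            if x1<=0 or y1<=0: print(n,nm,"out",u.round());continue
            mm[y0:y1,x0:x1]=m[y0:y1,x0:x1]
            nn,l,st,ce=cv2.connectedComponentsWithStats(mm)
            if nn<2: print(n,nm,u.round(),"none");continue
            for i in sorted(range(1,nn),key=lambda i:-st[i,4])[:2 if nm=="gold" else 1]:
                p=np.argwhere(l==i)[:,::-1];q=np.array([yj@on_z(c,a,P[2])[:2] for a in p])
                print(n,nm,"exp",u.round(),"at",ce[i].round(1),st[i,4],"jy",q.mean().round(4),np.percentile(q,2).round(4),np.percentile(q,98).round(4),"jx",(xj@on_z(c,ce[i],P[2])[:2]).round(4))
if __name__=="__main__": look(*sys.argv[1:])
E
python3 g.py A
```

```text
wrist gold [248. 457.] none
wrist tube [251. 537.] none
top gold exp [209. 213.] at [211.8 194.1] 283 jy 0.2153 0.1723 0.2767 jx 0.5891
top gold exp [209. 213.] at [208.3 212.8] 21 jy 0.2164 0.2127 0.2198 jx 0.5404
top tube exp [243. 218.] at [145.5 277.6] 2797 jy 0.3414 0.2718 0.4037 jx 0.3599
scene gold exp [326. 253.] at [336.2 237.6] 400 jy 0.2031 0.1638 0.2346 jx 0.4908
scene gold exp [326. 253.] at [325.4 252.2] 30 jy 0.2129 0.2079 0.2183 jx 0.5398
scene tube exp [301. 229.] at [401.7 240.1] 1532 jy 0.3177 0.2266 0.3965 jx 0.3793
```

```bash
cat > g.py <<'E'
from h import *
import sys
yj=np.array([.16384,.98649]);xj=np.array([.98649,-.16384])
def measure(n,im):
    c=calibration(n);hsv=cv2.cvtColor(im,cv2.COLOR_RGB2HSV);i=im.astype(int);out=[]
    for nm,z,hw,lo,hi in(("gold",.070,.013,.185,.25),("tube",.072,.016,.02,.23)):
        m=((hsv[...,0]>12)&(hsv[...,0]<28)&(hsv[...,1]>130)&(hsv[...,2]>90)) if nm=="gold" else ((i[...,1]>i[...,0]+6)&(i[...,1]>i[...,2]))
        poly=np.array([proj(c,np.r_[a*yj+(.5397+b)*xj,z]) for a,b in((lo,-hw),(hi,-hw),(hi,hw),(lo,hw))])
        k=np.zeros(m.shape,np.uint8);cv2.fillPoly(k,[poly.round().astype(np.int32)],1)
        p=np.argwhere(m&(k>0))[:,::-1]
        if len(p)<5: out.append((nm,len(p)));continue
        q=np.array([yj@on_z(c,a,z)[:2] for a in p]);out.append((nm,len(p),*(np.r_[q.mean(),np.percentile(q,[3,97])]*1000).round(1)))
    print(n,out)
if __name__=="__main__":
    for n in("top","scene"):
        if len(sys.argv)>1: measure(n,cv2.imread(f"pics/{sys.argv[1].replace('@',n)}.png")[:,:,::-1])
        else: measure(n,read_camera(n))
E
python3 g.py @0; python3 g.py A_@
```

```text
top [('gold', 23, np.float64(241.7), np.float64(237.8), np.float64(245.5)), ('tube', 28, np.float64(39.2), np.float64(29.2), np.float64(60.8))]
scene [('gold', 29, np.float64(239.5), np.float64(235.0), np.float64(244.0)), ('tube', 0)]
top [('gold', 21, np.float64(216.1), np.float64(212.6), np.float64(219.5)), ('tube', 703, np.float64(125.6), np.float64(36.4), np.float64(206.3))]
scene [('gold', 30, np.float64(213.4), np.float64(208.6), np.float64(218.4)), ('tube', 583, np.float64(130.3), np.float64(54.9), np.float64(202.6))]
```

{"op": "move_arm", "data": {"series": [1.9,-0.4,0.57,0,0,0,0,1.9,-0.44,0.47,0,0,0,0,1.9,0,0,0,0,0,0]}}

```text
time: 17.85
tool_pos: [0.6293, 0.2915, 0.1283]
tcp_rot: [-2.395, -2.029, 0.0]
wrist_force: [-6.1, -1.2, 6.7]
width: 0.24
grip_force: 40.5
```

```bash
python3 a.py; python3 g.py
```

```text
[0.6292957  0.29153195 0.12833903] [-6.08008103 -1.16390507  6.66239907] 40.51439344882965
r 0.043830642950957455 ang 2.4370898711924314 tangential -2.1272458238788623 radial -5.813528870807174
top [('gold', 22, np.float64(213.2), np.float64(209.7), np.float64(216.6)), ('tube', 702, np.float64(124.7), np.float64(38.3), np.float64(203.0))]
scene [('gold', 31, np.float64(210.7), np.float64(205.2), np.float64(215.6)), ('tube', 581, np.float64(127.6), np.float64(51.9), np.float64(200.1))]
```

{"op": "move_arm", "data": {"series": [1.9,-0.53,0.42,0,0,0,0,1.9,-0.59,0.33,0,0,0,0,1.9,0,0,0,0,0,0]}}

```text
time: 18.32
tool_pos: [0.6344, 0.28, 0.1283]
tcp_rot: [-2.394, -2.028, -0.001]
wrist_force: [-7.8, 1.4, 7.3]
width: 0.242
grip_force: 40.5
```

```bash
python3 a.py; python3 g.py; python3 g.py; python3 a.py
```

```text
[0.63444063 0.27998888 0.12831877] [-7.75606199  1.35154694  7.28565078] 40.519647002220154
r 0.04413068064020105 ang 2.725355624167274 tangential -3.2403040853268728 radial -7.175233941041727
top [('gold', 21, np.float64(211.2), np.float64(207.6), np.float64(214.6)), ('tube', 701, np.float64(122.1), np.float64(37.1), np.float64(201.4))]
scene [('gold', 30, np.float64(208.3), np.float64(203.3), np.float64(212.6)), ('tube', 587, np.float64(125.9), np.float64(50.6), np.float64(198.6))]
top [('gold', 21, np.float64(211.2), np.float64(207.6), np.float64(214.6)), ('tube', 703, np.float64(121.9), np.float64(37.1), np.float64(200.6))]
scene [('gold', 30, np.float64(208.3), np.float64(203.3), np.float64(212.6)), ('tube', 584, np.float64(125.9), np.float64(50.6), np.float64(198.1))]
[0.63445765 0.27998451 0.12835096] [-7.28740401  0.43664799  7.49400922] 40.51383018493652
r 0.04414607341449585 ang 2.7255473267794503 tangential -2.23618837275409 radial -6.949582969967929
```

{"op": "move_arm", "data": {"series": [1.9,-0.32,0.13,0,0,0,0,1.9,-0.32,0.11,0,0,0,0,1.9,0,0,0,0,0,0]}}

```text
time: 18.9
tool_pos: [0.6357, 0.2745, 0.1283]
tcp_rot: [-2.393, -2.027, -0.003]
wrist_force: [-7.6, 5.1, 6.2]
width: 0.243
grip_force: 40.5
```

```bash
python3 a.py; python3 g.py
```

```text
[0.63565685 0.27448395 0.12833253] [-7.64453235  5.06271614  6.21636425] 40.50411880016327
r 0.04429761135049888 ang 2.8528949264478287 tangential -5.970165449939691 radial -6.958994474338465
top [('gold', 21, np.float64(211.2), np.float64(207.6), np.float64(214.6)), ('tube', 697, np.float64(121.2), np.float64(37.9), np.float64(200.1))]
scene [('gold', 30, np.float64(208.3), np.float64(203.3), np.float64(212.6)), ('tube', 585, np.float64(125.6), np.float64(50.6), np.float64(198.4))]
```

The plunger button hasn't moved between the last two steps, so the tube is at the stop. Contact came at about 2.57 rad and the compression is now about 3.4 mm. Another 0.14 rad should give about 10 N.

{"op": "move_arm", "data": {"series": [1.9,-0.31,0.07,0,0,0,0,1.9,-0.31,0.06,0,0,0,0,1.9,0,0,0,0,0,0]}}

```text
time: 19.38
tool_pos: [0.6361, 0.2688, 0.1284]
tcp_rot: [-2.393, -2.027, -0.005]
wrist_force: [-7.0, 6.6, 6.4]
width: 0.241
grip_force: 40.4
```

```bash
python3 a.py; python3 g.py
```

```text
[0.63614577 0.26884071 0.12835753] [-7.00274469  6.63455232  6.39707075] 40.44816613197327
r 0.044446057774835436 ang 2.9805950593127775 tangential -6.6094326164223025 radial -7.026498607676667
top [('gold', 20, np.float64(211.0), np.float64(207.6), np.float64(214.2)), ('tube', 697, np.float64(121.4), np.float64(36.4), np.float64(201.1))]
scene [('gold', 30, np.float64(208.3), np.float64(203.3), np.float64(212.6)), ('tube', 577, np.float64(125.8), np.float64(50.6), np.float64(198.4))]
```

{"op": "move_arm", "data": {"series": [2.2,0,0,0,0,0,0,2.8,0,0,0,0,0,0,3.6,0,0,0,0,0,0,4.5,0,0,0,0,0,0,4.5,0,0,0,0,0,0]}}

```text
time: 20.1
tool_pos: [0.6378, 0.266, 0.1267]
tcp_rot: [-2.396, -2.03, -0.002]
wrist_force: [-0.9, -0.5, 0.6]
width: 0.531
grip_force: 0.0
```

{"op": "move_arm", "data": {"series": [4.5,0,0,-2,0,0,0,4.5,0,0,-4,0,0,0,4.5,0,0,-5,0,0,0,4.5,0,0,-2,0,0,0,4.5,0,0,0,0,0,0]}}

```text
time: 20.72
tool_pos: [0.6389, 0.2663, 0.2601]
tcp_rot: [2.397, 2.03, 0.01]
wrist_force: [-0.2, -0.7, -0.8]
width: 0.528
grip_force: 0.0
```

```bash
python3 g.py; python3 - <<'E'
from h import *
yj=np.array([.16384,.98649]);xj=np.array([.98649,-.16384])
s=read_state();print(s["tool_pos"],s["wrist_force"],s["width"])
c=calibration("wrist");im=read_camera("wrist").astype(int)
k=np.array([.5917,.269]);
for th in(2.8,2.95,3.1):
    print(th,proj(c,np.r_[k+.045*(np.sin(th)*yj-np.cos(th)*xj),.151]).round(1))
u=proj(c,np.r_[k+.045*xj,.151]).astype(int)
m=np.zeros(im.shape[:2],np.uint8);a,b=np.maximum(u-45,0);m[b:u[1]+30,a:u[0]+45]=(im.sum(2)<75)[b:u[1]+30,a:u[0]+45]
n,l,st,ce=cv2.connectedComponentsWithStats(m)
for i in range(1,n):
    if st[i,4]>100: print(st[i],ce[i])
E
```

```text
top [('gold', 20, np.float64(211.0), np.float64(207.6), np.float64(214.2)), ('tube', 706, np.float64(121.1), np.float64(36.2), np.float64(200.6))]
scene [('gold', 30, np.float64(208.3), np.float64(203.3), np.float64(212.6)), ('tube', 580, np.float64(126.0), np.float64(50.6), np.float64(198.2))]
[0.6368783  0.26559797 0.25537622] [ 0.30201435 -0.04507557 -0.69320695] 0.5284405020476287
2.8 [276.9 195.2]
2.95 [279.4 204. ]
3.1 [280.5 212.9]
[265 176  28  40 879] [278.84755404 196.08646189]
```

```bash
python3 -c "
from workcell import *
print(finish_job())"
```

```text
the job is handed in; nothing more can be done
None
```

I laid the tube in the V-rests (grip readings peaked at 13.4 N) and wound the wheel to about 2.95 rad, which holds it against the back stop with an estimated 9–10 N; the gripper is clear and the job is handed in.

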